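Open the wiring jig and show which gauge goes where

ROBOT

A 6-joint arm with a two-finger parallel gripper is mounted at the origin on a cart in front of the work surface, level with it; the furniture and walls round the work are solid. World frame = base frame: x ahead of the robot, y to its left, z up, the work surface at z = 0. Lengths are in m, angles in rad, forces in N, time in s.
With the tool pointing down it reaches from about 0.325 to 0.925 m from the base axis. Payload 3.1 kg.
Tool frame: the origin (TCP) lies between the finger pads, 19 mm behind the fingertips; this is the grasp point; z points along the fingers, y is the line along which they close (so a half turn about z gives the same grasp; the last joint's range is limited). The gripper opens to 85 mm and grips with 20 to 120 N. Pads are 22 mm wide; open, the fingers measure 114 mm over their backs; the gripper's body (76 mm by 85 mm) begins 54 mm behind the grasp point. The pads swing forward as they close: fully open they stand 13 mm farther back than shut.
Start: joints at [-1.306, 0.217, 1.613, -0, 1.311, -0.112], TCP at [0.23, -0.581, 0.25] pointing down, gripper open.
Joint ranges: [-2.75, 2.75], [-0.78, 2.1], [0.31, 2.55], [-1.13, 4.27], [0.13, 2.63], [-2.58, 2.58]. Speed limits (rad/s): [2.79, 2.79, 3.14, 3.14, 3.14, 3.14].

INTERFACE

Orientations are given as a unit quaternion [w, x, y, z].
In Python, from station import arm gives the robot as it stands. The module is installed in compiled form; this text tells all that it offers.
- The arm moves only by the tool send_rows, never from a script. Its argument "steps" is a list of rows, each an object with "slide": the shift along the tool's x, y, z in m, a list of three; "roll": the turn about the tool's z in degrees; "jaw": the finger opening in m, from 0 to 0.0854. A call has 1 to 8 rows; each row is the pose to reach, as a shift and turn from the pose commanded when the call began, along the tool's axes at that moment; what a row does not reach only later rows make up. A row lasts 1/8 s, in which the tool goes at most 62.5 mm and 10.7 degrees, less where a joint would pass 70% of its speed; a pose out of reach is approached as far as the arm can. A call with a gripper value outside its range is refused whole. The fingers move at their own pace and stop on an object; the grip force is fixed at half the most. Time passes only in rows, so rows that repeat a pose let the fingers close. It gives the time, the measured TCP pose, the force, the opening and the grip force at its end, in the units of the state.
- arm.read_state(): the state, without advancing time (a new reading comes with each control period).
- arm.snapshot(name): name is "scene" or "top" or "wrist"; returns the picture (400x640x3 uint8, blue, green, red); there is no depth.
- arm.camera_info(name): a dict with "fx", "fy", "cx", "cy" (pixels), "position" and "orientation" of the camera in the world; the wrist camera has in their place "mount" (4x4, takes a point from camera to tool coordinates, whose origin is the TCP and whose axes are the flange's). Camera axes: x right, y up, looking along -z (the intrinsics and any distortion apply to the point x, -y, -z); pixel columns grow to the right and rows downward; lengths in m; the calibration is good to about 2 mm. A picture is of the moment at which its call begins: read the wrist's pose just before it. camera_info takes no time and is no camera call.
- arm.hand_in(): hands the job in; it is judged then, once.
The state is a dict: "t": time; "joints": joint angles; "joint_velocities": joint speeds; "joint_torque": joint torques, N m; "ee_pos": TCP position; "orientation": TCP orientation; "ft_force": force on the tool from outside, world axes, zero at the start; "moment": the same for the moment, N m; "opening": finger opening in m; "finger_force": force on a finger pad.
Only numpy, scipy, OpenCV 4.12 (cv2) and the standard library are available. Lean on these libraries where they do the work, as an engineer would, in place of code of your own. Each camera call takes 0.05 s, during which the arm holds its last target. There are 200 camera calls.

TASK

Show the person at the bench the next fitting job: the yellow coil gauge that stands alone on the table is to be fitted to the bare copper coil of the loudspeaker driver in the wiring jig. Press the jig's red handle down with the fingertips until the clamp is fully open and no longer covers the driver, then point straight down at the lone gauge for two seconds, then point straight down at the bare coil in the middle of the driver in the jig, and finish still pointing there after at least two seconds. Point with the fingertips about two centimetres above each thing without touching the gauge or the driver; pick nothing up and leave everything else where it stands.

Things in the scene. Friction and masses are not known exactly. Their poses are not given: they have to be found in the camera images.
- clamp_jig: wiring jig fixed to the table: pale metal base 80 mm (x) by 130 mm (y from -34 to +96) by 12 mm high, with a round nest for one driver centred at x 0, y +55 mm and, at the -y end, a toggle clamp with a red handle. Origin on the table top under the clamp, z up. The clamp pivots about the jig's x axis at y -13, z 68 mm.
- clamp_jig_arm (a joint): clamp angle, rad: 0 closed, the 12 mm wide arm level at z 64 to 75 mm over the driver up to y +63 mm (jig frame); 1.01 fully open (stop), the arm slanting up to z 140 mm, its black rubber foot reaching to y +41 mm at z 118 mm, the coil clear from above. Pushing the red handle down opens it. Stiff hinge (0.2 N m friction): stays where left, needs about 3 N at the handle.
- clamp_handle (a point): middle of the red handle, a round grip 16 mm thick, 46 mm long, that moves with the clamp. Closed: at y -72, z 95 mm in the jig's frame, sloping up and outward to its free end at y -93, z 104 mm. Pressed straight down at jig x 0, y -78 mm, its upper side goes from about z 106 (closed) to 34 mm (fully open).
- jig_driver: the loudspeaker driver in the jig: black rim 76 mm wide, white basket, dark magnet boot 60 mm wide underneath, the only driver without a yellow gauge. Loose, sits in the nest 12 mm above the table; origin in the middle of its underside, z up; rim top 49 mm above its origin. Two hair-thin wires that stand up at the rim may be ignored.
- coil_top (a point): point in the middle of that driver level with its rim, 49 mm above the driver's origin (61 mm above the table). The bare coil, a copper-coloured ring about 18 mm wide round a shiny steel pole, sits right below it, slightly sunk in the dark cone. The thing to point at last; measure the two centimetres from here.
- coil_gauge: the lone yellow coil gauge: a plain yellow plastic tube standing upright on the table top by itself, 19 mm in diameter, 25 mm high, 12 g. Origin in the middle of its underside. Not one of those in the blue box or on the drivers.
- gauge_top (a point): middle of the top of the lone yellow gauge, 25 mm above the table. The thing to point at first.
- solder_spool: bystander: small spool of bright solder, the one nearer the jig, with black flanges standing on the table, 62 x 55 x 47 mm, origin in the middle of its underside
- plug_gauge: bystander: light grey plug gauge with a red band lying on the table, 17 x 85 x 17 mm, long axis y, origin under its middle
- driver_01: bystander: loudspeaker driver with a yellow gauge in it, 76 mm wide, 60 mm high without its wires, at the left
- driver_02: bystander: loudspeaker driver with a yellow gauge in it, 76 mm wide, 60 mm high without its wires, at the left

How it is judged:
On the way, in this order (a step that is already met when the one before it is completed fails the run):
1. the fingers press the red handle down until the clamp is fully open (value of joint clamp_jig_arm above 0.92 rad and contact force between the fingers and clamp_jig above 0.5 N and distance between the grasp point and clamp_handle below 0.06 m), for 0.1 s.
2. the fingertips point straight down at the lone yellow gauge, close above it, for a while (horizontal distance between the grasp point and gauge_top below 0.02 m and z of the grasp point in the frame of gauge_top between 0.022 and 0.07 m and angle between the grasp point's own z axis and vertical above 2.7 rad and value of joint clamp_jig_arm above 0.9 rad), for 1.5 s.
3. the fingertips point straight down at the bare coil in the jig, close above it, for a while (horizontal distance between the grasp point and coil_top below 0.02 m and z of the grasp point in the frame of coil_top between 0.022 and 0.07 m and angle between the grasp point's own z axis and vertical above 2.7 rad and value of joint clamp_jig_arm above 0.9 rad), for 1.5 s.
At the end, for the whole second after the job is handed in: The tool point still hangs over the bare coil: within 20 mm of its axis, 22 to 70 mm above its top (tips about 3 to 50 mm), within 25 degrees of straight down; the clamp is open (over 0.9 rad); gauge and jig driver stand within 8 mm of their start, bystanders within 12 mm (all of step 3 and distance of each of coil_gauge, jig_driver from where it was at the start of the episode below 0.008 m and angle between each of coil_gauge, jig_driver's own z axis and vertical below 0.1 rad and distance of each of solder_spool, plug_gauge, driver_01, driver_02 from where it was at the start of the episode below 0.012 m); the robot touches nothing.
It fails at once if the robot touches the lone gauge (contact force between any of the fingers, the arm and coil_gauge above 0.3 N).
It fails at once if the robot touches the driver in the jig (contact force between any of the fingers, the arm and jig_driver above 0.3 N).
It fails at once if the lone gauge or the driver in the jig is moved, lifted or tipped (distance of any of coil_gauge, jig_driver from where it was at the start of the episode above 0.01 m).
It fails at once if a bystander is moved (distance of any of solder_spool, plug_gauge, driver_01, driver_02 from where it was at the start of the episode above 0.012 m).
It also fails if it takes over 56 s, if anything falls off the work surface, if the arm or the gripper's body presses on something with over 40 N, if the wrist force passes 120 N, or if a joint passes its speed limit or range.

## Working session

There is one attempt and no reset: what is moved stays moved. The work goes in short steps, Python scripts to look and compute and a tool call to move; the robot and the scene stay as the last step left them, time stands still between calls to the robot, and variables do not carry over. Pictures are saved under pics/ and viewed, at most 13 in all, crops included, and the job is handed in when it is done.

Besides the shell and the picture viewer there is one more tool, called by a JSON object that holds its "method" and its "body", one argument or row to a line. send_rows: Moves the arm, as the interface text tells. Its arguments: {"type":"object","properties":{"steps":{"type":"array"}},"required":["steps"]}

```bash
mkdir -p pics; python3 - <<'E'
from station import arm
import cv2
s=arm.read_state(); print(s['t'],s['ee_pos'],s['orientation'],s['opening'])
for n in("scene","top"):
    cv2.imwrite(f'pics/{n}0.png',arm.snapshot(n)); print(n,arm.camera_info(n))
print(arm.camera_info("wrist"))
E
```

```text
0.0 [ 0.22979839 -0.58040115  0.24866257] [-1.20137612e-03  9.82303751e-01  1.87290914e-01 -1.01605080e-04] 0.085445604080009
scene {'fx': 482.68322243694433, 'fy': 482.68322243694433, 'cx': 330.3809170924648, 'cy': 195.6897002665029, 'position': array([-0.03608535,  0.92764065,  0.61639339]), 'orientation': array([-0.23405475, -0.13122054,  0.51080916,  0.81674571])}
top {'fx': 494.4171694708257, 'fy': 494.4171694708257, 'cx': 312.4351239480344, 'cy': 199.34437628739414, 'position': array([0.18179424, 0.07009122, 1.52817396]), 'orientation': array([-0.67400527, -0.07027882,  0.07941682,  0.73107507])}
{'fx': 317.2241079337082, 'fy': 317.2241079337082, 'cx': 312.360888230085, 'cy': 200.0616835145666, 'mount': array([[ 1.16713989e-03,  9.44842262e-01,  3.27523645e-01,
         8.40071477e-02],
       [ 9.99999125e-01, -8.98931671e-04, -9.70281807e-04,
        -6.97232308e-04],
       [-6.22341880e-04,  3.27524491e-01, -9.44842485e-01,
        -1.25025021e-01],
       [ 0.00000000e+00,  0.00000000e+00,  0.00000000e+00,
         1.00000000e+00]])}
```

View pics/scene0.png

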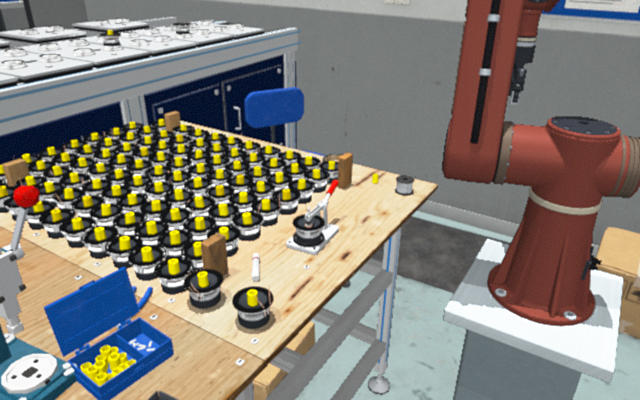

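View pics/top0.png

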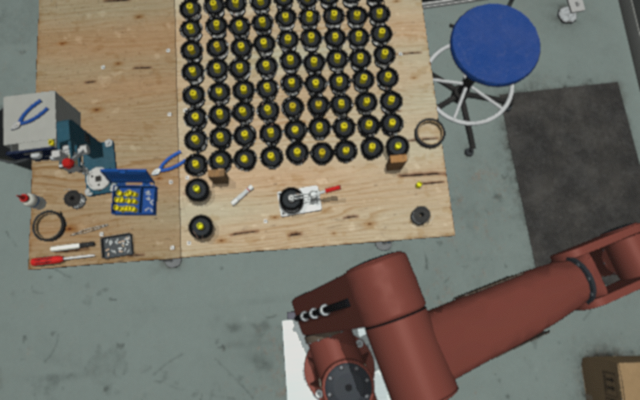

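Scene: jig at about (312,232), red handle (332,188), lone gauge (376,178), solder spool (404,184). Top: jig driver (291,199), handle (333,189), lone gauge (419,185). I'll enlarge the details next.

```bash
python3 - <<'E'
import cv2,numpy as np
a=cv2.imread('pics/scene0.png')[160:260,270:420]; b=cv2.imread('pics/top0.png')[165:235,270:440]
a=cv2.resize(a,None,fx=4,fy=4,interpolation=cv2.INTER_CUBIC);b=cv2.resize(b,None,fx=4,fy=4,interpolation=cv2.INTER_CUBIC)
o=np.zeros((600,700,3),np.uint8)
b=b[:, :]
cv2.imwrite('pics/c1.png',a); cv2.imwrite('pics/c2.png',b)
E
```

```text
(no output)
```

View pics/c1.png

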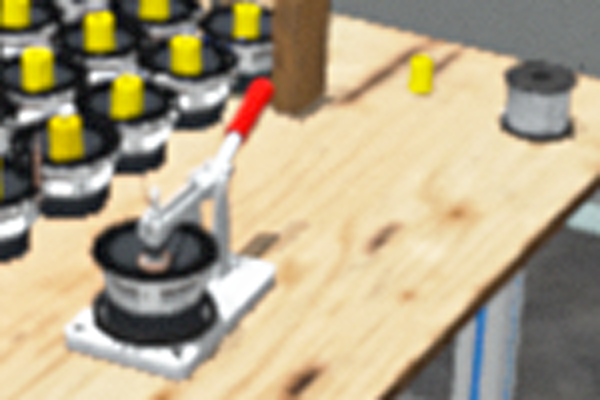

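View pics/c2.png

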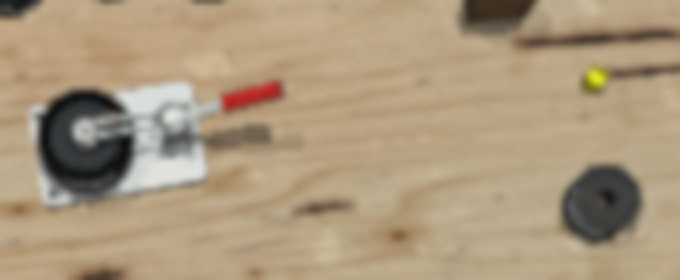

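```bash
cat >h.py <<'E'
import numpy as np
from scipy.spatial.transform import Rotation as R
from station import arm
def q(v): return R.from_quat([v[1],v[2],v[3],v[0]])
def ray(n,u,v,pose=None):
    c=arm.camera_info(n); d=np.array([(u-c['cx'])/c['fx'],-(v-c['cy'])/c['fy'],-1])
    if n=='wrist':
        M=np.array(c['mount']); r=q(pose[1]); return np.array(pose[0])+r.apply(M[:3,3]), r.apply(M[:3,:3]@d)
    return np.array(c['position']), q(c['orientation']).apply(d)
def atz(r,z): o,d=r; return o+d*(z-o[2])/d[2]
def tri(*rs):
    A=0;b=0
    for o,d in rs:
        d=d/np.linalg.norm(d);P=np.eye(3)-np.outer(d,d);A=A+P;b=b+P@o
    return np.linalg.solve(A,b)
E
python3 - <<'E'
from h import *
np.set_printoptions(precision=4,suppress=True)
for k,s,t,z in[('rim',(308.6,221.4),(291.4,199.9),.061),('handle',(332.4,187.4),(332.9,188.9),.095),('gauge',(375.5,174.7),(418.6,184.6),.025),('hin',(328.5,193.5),(325.7,190.5),.086),('hout',(336,181),(340.3,187.5),.104)]:
    a=ray('scene',*s);b=ray('top',*t);print(k,tri(a,b),atz(a,z),atz(b,z))
for p in [(30,115),(47,208),(207,178),(190,83)]: print(atz(ray('top',270+p[0]/4,165+p[1]/4),.012))
print(atz(ray('top',420.5,215.5),.047), atz(ray('top',393,173),.1))
E
```

```text
rim [0.5024 0.1028 0.0601] [0.5039 0.1044 0.061 ] [0.5001 0.1018 0.061 ]
handle [ 0.5167 -0.0245  0.0947] [ 0.5169 -0.0239  0.095 ] [ 0.5162 -0.0246  0.095 ]
gauge [ 0.525  -0.2972  0.0277] [ 0.5286 -0.3028  0.025 ] [ 0.5247 -0.2982  0.025 ]
hin [ 0.5153 -0.0031  0.0867] [ 0.5162 -0.0043  0.086 ] [ 0.5152 -0.0033  0.086 ]
hout [ 0.5179 -0.0457  0.1038] [ 0.5193 -0.0453  0.104 ] [ 0.5166 -0.0463  0.104 ]
[0.534  0.1449 0.012 ]
[0.4589 0.1367 0.012 ]
[0.4725 0.0106 0.012 ]
[0.5497 0.0174 0.012 ]
[ 0.423  -0.2863  0.047 ] [ 0.5493 -0.208   0.1   ]
```

Triangulated: coil about (0.502, 0.103), handle (0.517, -0.025, 0.095), jig yaw about 6.5°, gauge about (0.526, -0.299). The block at (0.55, -0.21) has to be avoided. I'll move high over the gauge first with the fingers closed.

{"method": "send_rows", "body": {
  "steps": [
    {"slide":[0.05,-0.02,0],"roll":3,"jaw":0},
    {"slide":[0.1,-0.04,0],"roll":6,"jaw":0},
    {"slide":[0.155,-0.062,0],"roll":9,"jaw":0},
    {"slide":[0.21,-0.085,0],"roll":12,"jaw":0},
    {"slide":[0.265,-0.107,0],"roll":15,"jaw":0},
    {"slide":[0.32,-0.13,0],"roll":15,"jaw":0},
    {"slide":[0.379,-0.152,0],"roll":15,"jaw":0},
    {"slide":[0.379,-0.152,0],"roll":15,"jaw":0}
  ]
}}

```text
t: 1.1
ee_pos: [0.5288, -0.2967, 0.2494]
orientation: [-0.001, 0.998, 0.061, 0.0]
ft_force: [0.4, -0.3, -0.1]
opening: 0.0
finger_force: 0.0
```

```bash
python3 - <<'E'
from h import *
import cv2
s=arm.read_state(); print(s['t'],s['ee_pos'],s['orientation'],s['opening'],s['joints'])
im=arm.snapshot('wrist');cv2.imwrite('pics/w1.png',im)
E
```

```text
1.1 [ 0.52883735 -0.29673969  0.24936931] [-7.23513363e-04  9.98165038e-01  6.05477695e-02  4.11419704e-05] 3.4611497603461146e-05 [-6.27586364e-01  1.78860433e-01  1.65915251e+00  1.21272332e-03
  1.30443538e+00  8.21720563e-01]
```

View pics/w1.png

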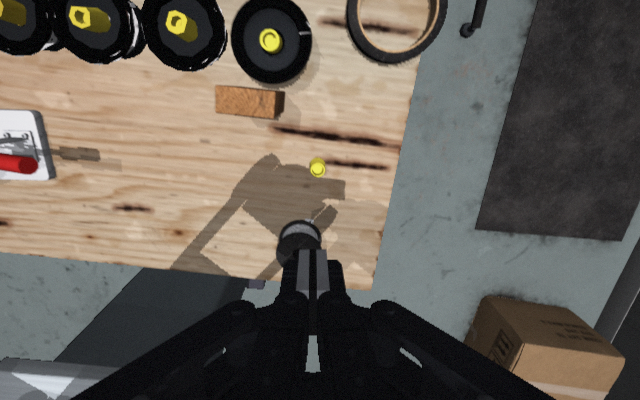

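Gauge top sits at about (318,167) in the wrist image and the fingers are closed. Next I move over the handle at the same height.

{"method": "send_rows", "body": {
  "steps": [
    {"slide":[0.004,-0.053,0],"roll":0,"jaw":0},
    {"slide":[0.008,-0.106,0],"roll":0,"jaw":0},
    {"slide":[0.012,-0.16,0],"roll":0,"jaw":0},
    {"slide":[0.016,-0.213,0],"roll":0,"jaw":0},
    {"slide":[0.02,-0.266,0],"roll":0,"jaw":0},
    {"slide":[0.02,-0.266,0],"roll":0,"jaw":0},
    {"slide":[0.02,-0.266,0],"roll":0,"jaw":0}
  ]
}}

```text
t: 2.02
ee_pos: [0.5155, -0.0352, 0.2499]
orientation: [0.001, 0.998, 0.057, -0.0]
ft_force: [0.5, -0.2, 0.5]
opening: 0.0
finger_force: 0.0
```

```bash
python3 - <<'E'
from h import *
import cv2
s=arm.read_state(); print(s['t'],s['ee_pos'],s['orientation'])
im=arm.snapshot('wrist');cv2.imwrite('pics/w2.png',im)
E
```

```text
2.025 [ 0.51549752 -0.03522831  0.24987592] [ 5.50735753e-04  9.98373614e-01  5.70069555e-02 -1.74081933e-04]
```

View pics/w2.png

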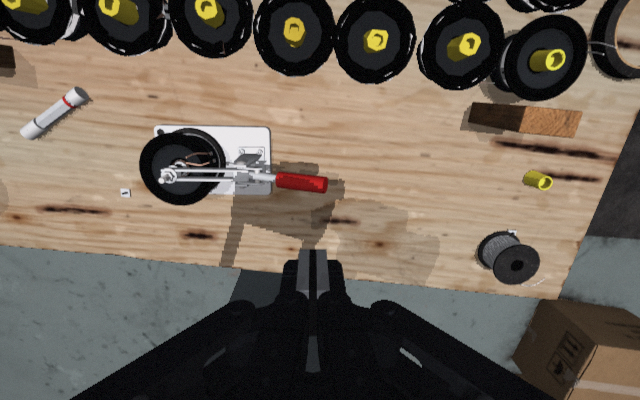

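Second wrist view: gauge top at about (544,183), handle from (278,180) to (326,184), driver rim centre at about (182,167).

```bash
python3 - <<'E'
from h import *
np.set_printoptions(precision=4,suppress=True)
p1=([ 0.52883735,-0.29673969,0.24936931],[-7.23513363e-04,9.98165038e-01,6.05477695e-02,4.11419704e-05])
p2=([ 0.51549752,-0.03522831,0.24987592],[5.50735753e-04,9.98373614e-01,5.70069555e-02,-1.74081933e-04])
a=ray('wrist',318,167,p1);b=ray('wrist',544.5,183,p2);c=ray('top',418.6,184.6);d=ray('scene',375.5,174.7)
print(tri(a,b),tri(a,b,c),atz(a,.025),atz(b,.025))
for k,u,t,s,z in[('rim',(182,167),(291.4,199.9),(308.6,221.4),.061),('h',(302,182),(332.9,188.9),(332.4,187.4),.095),('hout',(326,184),(340.3,187.5),(336,181),.104)]:
    r=ray('wrist',*u,p2);print(k,tri(r,ray('top',*t),ray('scene',*s)),atz(r,z))
print(arm.read_state()['ee_pos'])
E
```

```text
[ 0.5303 -0.3024  0.0241] [ 0.5284 -0.3021  0.0204] [ 0.5317 -0.3023  0.025 ] [ 0.5293 -0.3019  0.025 ]
rim [0.5058 0.1003 0.0556] [0.5107 0.0968 0.061 ]
h [ 0.5175 -0.0251  0.0938] [ 0.5187 -0.0252  0.095 ]
hout [ 0.5195 -0.0467  0.1021] [ 0.5219 -0.0466  0.104 ]
[ 0.5157 -0.0356  0.2499]
```

{"method": "send_rows", "body": {
  "steps": [
    {"slide":[0.003,-0.004,0.055],"roll":0,"jaw":0},
    {"slide":[0.003,-0.004,0.11],"roll":0,"jaw":0},
    {"slide":[0.003,-0.004,0.122],"roll":0,"jaw":0},
    {"slide":[0.003,-0.004,0.132],"roll":0,"jaw":0},
    {"slide":[0.003,-0.004,0.142],"roll":0,"jaw":0},
    {"slide":[0.003,-0.004,0.152],"roll":0,"jaw":0},
    {"slide":[0.003,-0.004,0.162],"roll":0,"jaw":0},
    {"slide":[0.003,-0.004,0.17],"roll":0,"jaw":0}
  ]
}}

```text
t: 3.08
ee_pos: [0.5201, -0.0299, 0.0805]
orientation: [0.001, 0.998, 0.057, 0.002]
ft_force: [2.9, -1.9, 4.2]
opening: 0.0002
finger_force: 2.0
```

{"method": "send_rows", "body": {
  "steps": [
    {"slide":[0,0,0.008],"roll":0,"jaw":0},
    {"slide":[0,0,0.014],"roll":0,"jaw":0},
    {"slide":[0,0,0.018],"roll":0,"jaw":0},
    {"slide":[0,0,0.02],"roll":0,"jaw":0}
  ]
}}

```text
t: 3.58
ee_pos: [0.5171, -0.0291, 0.0591]
orientation: [-0.0, 0.998, 0.058, -0.001]
ft_force: [-0.8, -0.0, 3.1]
opening: 0.0
finger_force: 1.3
```

{"method": "send_rows", "body": {
  "steps": [
    {"slide":[0,0,0.003],"roll":0,"jaw":0},
    {"slide":[0,0,0.005],"roll":0,"jaw":0},
    {"slide":[0,0,0.006],"roll":0,"jaw":0}
  ]
}}

```text
t: 3.95
ee_pos: [0.5187, -0.03, 0.0557]
orientation: [0.0, 0.998, 0.058, -0.0]
ft_force: [-4.4, -0.9, 16.6]
opening: 0.0001
finger_force: 6.8
```

{"method": "send_rows", "body": {
  "steps": [
    {"slide":[0,0,0.002],"roll":0,"jaw":0},
    {"slide":[0,0,0.002],"roll":0,"jaw":0},
    {"slide":[0,0,0.002],"roll":0,"jaw":0}
  ]
}}

```text
t: 4.32
ee_pos: [0.5194, -0.0303, 0.055]
orientation: [0.001, 0.998, 0.058, 0.0]
ft_force: [-5.8, -0.8, 19.8]
opening: 0.0
finger_force: 8.2
```

```bash
python3 - <<'E'
from h import *
import cv2
s=arm.read_state(); print(s['t'],s['ee_pos'],s['ft_force'])
a=cv2.resize(arm.snapshot('scene')[160:260,270:420],None,fx=4,fy=4,interpolation=cv2.INTER_CUBIC)
cv2.imwrite('pics/c3.png',a)
E
```

```text
4.325 [ 0.51943665 -0.03032197  0.05504425] [-5.77362481 -0.78565622 19.76570125]
```

View pics/c3.png

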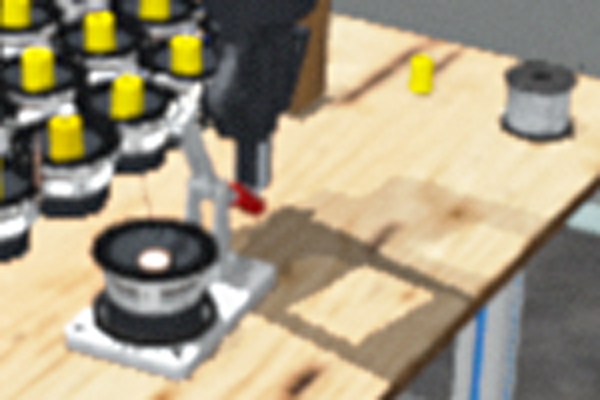

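The clamp is fully open: the arm is steep, the coil at crop (155,260) is uncovered, and the force rose at the stop. I'll lift straight up.

{"method": "send_rows", "body": {
  "steps": [
    {"slide":[0,0,-0.03],"roll":0,"jaw":0},
    {"slide":[0,0,-0.08],"roll":0,"jaw":0},
    {"slide":[0,0,-0.135],"roll":0,"jaw":0},
    {"slide":[0,0,-0.19],"roll":0,"jaw":0},
    {"slide":[0,0,-0.2],"roll":0,"jaw":0},
    {"slide":[0,0,-0.2],"roll":0,"jaw":0}
  ]
}}

```text
t: 5.12
ee_pos: [0.5181, -0.0295, 0.2518]
orientation: [0.0, 0.998, 0.057, 0.0]
ft_force: [0.1, 0.6, -0.8]
opening: -0.0002
finger_force: 0.0
```

```bash
python3 - <<'E'
from h import *
import cv2
s=arm.read_state(); print(s['t'],s['ee_pos'],s['orientation'],s['ft_force'])
cv2.imwrite('pics/w3.png',cv2.resize(arm.snapshot('wrist')[90:240,100:360],None,fx=3,fy=3,interpolation=cv2.INTER_CUBIC))
E
```

```text
5.125 [ 0.51810717 -0.02948392  0.25182295] [1.00883292e-05 9.98347406e-01 5.74669981e-02 2.68271425e-06] [ 0.12064461  0.6381499  -0.75704361]
```

View pics/w3.png

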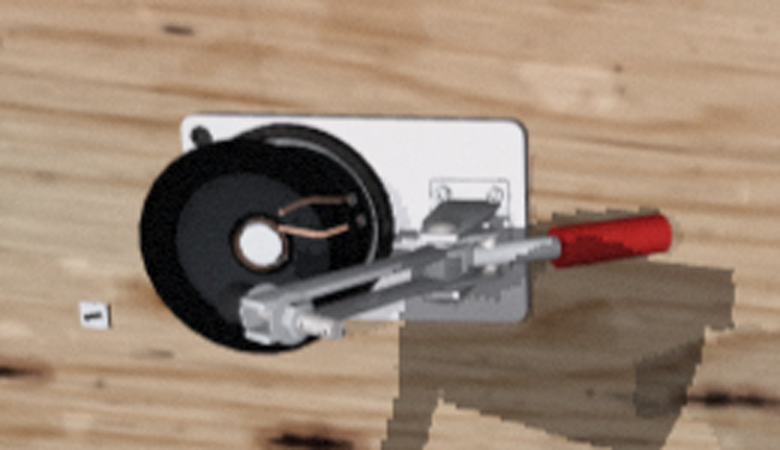

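{"method": "send_rows", "body": {
  "steps": [
    {"slide":[-0.004,0.054,0],"roll":0,"jaw":0},
    {"slide":[-0.008,0.109,0],"roll":0,"jaw":0},
    {"slide":[-0.012,0.163,0],"roll":0,"jaw":0},
    {"slide":[-0.016,0.218,0],"roll":0,"jaw":0},
    {"slide":[-0.02,0.272,0],"roll":0,"jaw":0},
    {"slide":[-0.02,0.272,0],"roll":0,"jaw":0},
    {"slide":[-0.02,0.272,0],"roll":0,"jaw":0}
  ]
}}

```text
t: 6.05
ee_pos: [0.5284, -0.301, 0.2489]
orientation: [-0.002, 0.998, 0.057, -0.002]
ft_force: [0.6, -0.2, -0.3]
opening: -0.0004
finger_force: 0.0
```

```bash
python3 - <<'E'
from h import *
np.set_printoptions(precision=4,suppress=True)
p=([ 0.51810717,-0.02948392,0.25182295],[0,9.98347406e-01,5.74669981e-02,0])
a=ray('wrist',186.7,171,p);b=ray('scene',308.75,225);print(tri(a,b),atz(a,.055),atz(b,.055))
print(arm.read_state()['ee_pos'])
E
```

```text
[0.5053 0.1026 0.05  ] [0.5073 0.1011 0.055 ] [0.5    0.1096 0.055 ]
[ 0.5284 -0.301   0.2489]
```

{"method": "send_rows", "body": {
  "steps": [
    {"slide":[0.001,0.001,0.05],"roll":0,"jaw":0},
    {"slide":[0.001,0.001,0.1],"roll":0,"jaw":0},
    {"slide":[0.001,0.001,0.14],"roll":0,"jaw":0},
    {"slide":[0.001,0.001,0.165],"roll":0,"jaw":0},
    {"slide":[0.001,0.001,0.178],"roll":0,"jaw":0},
    {"slide":[0.001,0.001,0.182],"roll":0,"jaw":0},
    {"slide":[0.001,0.001,0.182],"roll":0,"jaw":0}
  ]
}}

```text
t: 6.92
ee_pos: [0.5314, -0.3028, 0.0708]
orientation: [0.0, 0.998, 0.058, 0.001]
ft_force: [0.5, 0.2, 1.3]
opening: 0.0003
finger_force: 0.0
```

{"method": "send_rows", "body": {
  "steps": [
    {"slide":[0,0,0],"roll":0,"jaw":0},
    {"slide":[0,0,0],"roll":0,"jaw":0},
    {"slide":[0,0,0],"roll":0,"jaw":0},
    {"slide":[0,0,0],"roll":0,"jaw":0},
    {"slide":[0,0,0],"roll":0,"jaw":0},
    {"slide":[0,0,0],"roll":0,"jaw":0},
    {"slide":[0,0,0],"roll":0,"jaw":0},
    {"slide":[0,0,0],"roll":0,"jaw":0}
  ]
}}

```text
t: 7.92
ee_pos: [0.5308, -0.3029, 0.07]
orientation: [-0.0, 0.998, 0.057, -0.0]
ft_force: [0.4, 0.4, 0.4]
opening: 0.0001
finger_force: 0.0
```

```bash
python3 - <<'E'
from h import *
import cv2
s=arm.read_state(); print(s['t'],s['ee_pos'],s['orientation'],s['ft_force'])
a=arm.snapshot('wrist')[100:330,200:440]; b=arm.snapshot('scene')[100:215,330:450]
cv2.imwrite('pics/g.png',np.hstack([cv2.resize(a,(400,383)),cv2.resize(b,(400,383))]))
E
```

```text
7.925 [ 0.53077104 -0.30287669  0.06997437] [-7.28984198e-06  9.98345983e-01  5.74917089e-02 -3.60780529e-05] [0.40859379 0.35739533 0.42524799]
```

View pics/g.png

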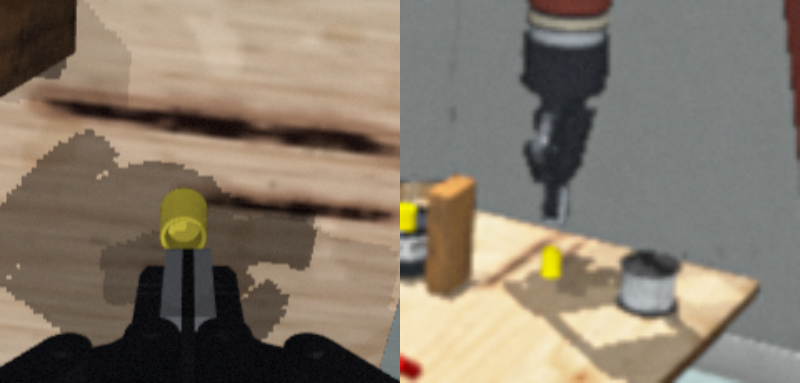

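The fingertips hang centred above the gauge, about 25 mm clear (wrist crop gauge top (184,235), between the tips). I'll hold, then rise.

{"method": "send_rows", "body": {
  "steps": [
    {"slide":[0,0,0.003],"roll":0,"jaw":0},
    {"slide":[0,0,0.003],"roll":0,"jaw":0},
    {"slide":[0,0,0.003],"roll":0,"jaw":0},
    {"slide":[0,0,0.003],"roll":0,"jaw":0},
    {"slide":[0,0,0.003],"roll":0,"jaw":0},
    {"slide":[0,0,0.003],"roll":0,"jaw":0},
    {"slide":[0,0,0.003],"roll":0,"jaw":0},
    {"slide":[0,0,0.003],"roll":0,"jaw":0}
  ]
}}

```text
t: 9.02
ee_pos: [0.5308, -0.3029, 0.067]
orientation: [-0.0, 0.998, 0.057, -0.0]
ft_force: [-0.3, 0.2, -0.1]
opening: -0.0001
finger_force: 0.0
```

{"method": "send_rows", "body": {
  "steps": [
    {"slide":[0,0,0],"roll":0,"jaw":0},
    {"slide":[0,0,0],"roll":0,"jaw":0},
    {"slide":[0,0,0],"roll":0,"jaw":0},
    {"slide":[0,0,-0.05],"roll":0,"jaw":0},
    {"slide":[0,0,-0.11],"roll":0,"jaw":0},
    {"slide":[0,0,-0.17],"roll":0,"jaw":0},
    {"slide":[0,0,-0.21],"roll":0,"jaw":0},
    {"slide":[0,0,-0.21],"roll":0,"jaw":0}
  ]
}}

```text
t: 10.02
ee_pos: [0.5331, -0.3045, 0.2828]
orientation: [0.003, 0.998, 0.058, 0.004]
ft_force: [-0.4, 0.2, 0.5]
opening: -0.0
finger_force: 0.0
```

{"method": "send_rows", "body": {
  "steps": [
    {"slide":[0.002,-0.05,0],"roll":-9,"jaw":0},
    {"slide":[0.005,-0.105,0],"roll":-19,"jaw":0},
    {"slide":[0.007,-0.16,0],"roll":-29,"jaw":0},
    {"slide":[0.01,-0.215,0],"roll":-39,"jaw":0},
    {"slide":[0.012,-0.27,0],"roll":-49,"jaw":0},
    {"slide":[0.015,-0.325,0],"roll":-59,"jaw":0},
    {"slide":[0.017,-0.375,0],"roll":-69,"jaw":0},
    {"slide":[0.019,-0.411,0],"roll":-79,"jaw":0}
  ]
}}

```text
t: 11.02
ee_pos: [0.5009, 0.1096, 0.2748]
orientation: [-0.001, 0.731, 0.682, -0.001]
ft_force: [0.7, -0.2, 0.4]
opening: 0.0
finger_force: 0.0
```

{"method": "send_rows", "body": {
  "steps": [
    {"slide":[0,0,0],"roll":-6,"jaw":0},
    {"slide":[0,0,0],"roll":-11,"jaw":0},
    {"slide":[0,0,0],"roll":-11,"jaw":0},
    {"slide":[0,0,0],"roll":-11,"jaw":0}
  ]
}}

```text
t: 11.52
ee_pos: [0.502, 0.1074, 0.2758]
orientation: [-0.001, 0.666, 0.746, -0.001]
ft_force: [0.5, -0.2, 0.1]
opening: -0.0004
finger_force: 0.0
```

```bash
python3 - <<'E'
from h import *
import cv2
np.set_printoptions(precision=4,suppress=True)
s=arm.read_state(); print(s['t'],s['ee_pos'],s['orientation'],s['joints'])
im=arm.snapshot('wrist')
cv2.imwrite('pics/w4.png',im)
r=q(s['orientation']); M=np.array(arm.camera_info('wrist')['mount'])
c=arm.camera_info('wrist')
p=np.linalg.inv(M)@np.r_[r.inv().apply(np.array([.504,.102,.058])-s['ee_pos']),1]
print('expect coil px',c['cx']-c['fx']*p[0]/p[2],c['cy']+c['fy']*p[1]/p[2])
E
```

```text
11.525 [0.502  0.1074 0.2758] [-0.0007  0.6658  0.7461 -0.0007] [ 0.074  -0.044   1.8445  0.      1.343  -0.0395]
expect coil px 314.57331776534784 176.1005535703603
```

View pics/w4.png

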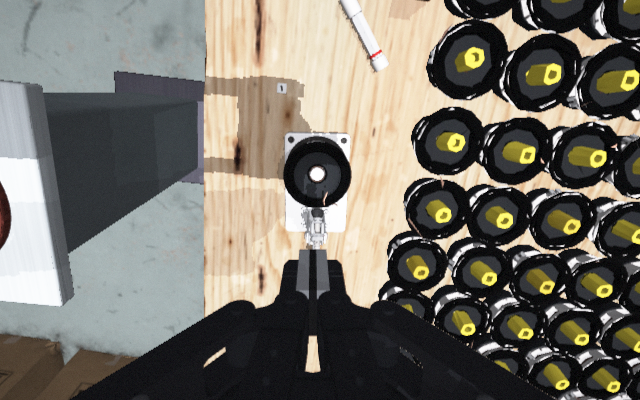

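Coil at (317,174), within 3 mm of the estimate, with the clamp foot well below it in the image. I'll descend with a slight shift away from the clamp.

{"method": "send_rows", "body": {
  "steps": [
    {"slide":[0.002,0.003,0.04],"roll":0,"jaw":0},
    {"slide":[0.002,0.003,0.08],"roll":0,"jaw":0},
    {"slide":[0.002,0.003,0.11],"roll":0,"jaw":0},
    {"slide":[0.002,0.003,0.13],"roll":0,"jaw":0},
    {"slide":[0.002,0.003,0.145],"roll":0,"jaw":0},
    {"slide":[0.002,0.003,0.157],"roll":0,"jaw":0},
    {"slide":[0.002,0.003,0.165],"roll":0,"jaw":0},
    {"slide":[0.002,0.003,0.169],"roll":0,"jaw":0}
  ]
}}

```text
t: 12.58
ee_pos: [0.5055, 0.1099, 0.1079]
orientation: [0.0, 0.665, 0.747, 0.0]
ft_force: [0.1, -0.5, -0.3]
opening: -0.0001
finger_force: 0.0
```

{"method": "send_rows", "body": {
  "steps": [
    {"slide":[0,0,0],"roll":0,"jaw":0},
    {"slide":[0,0,0],"roll":0,"jaw":0},
    {"slide":[0,0,0],"roll":0,"jaw":0},
    {"slide":[0,0,0],"roll":0,"jaw":0}
  ]
}}

```text
t: 13.08
ee_pos: [0.5055, 0.1099, 0.1083]
orientation: [0.0, 0.665, 0.747, 0.0]
ft_force: [-0.5, 0.6, -0.1]
opening: -0.0003
finger_force: 0.0
```

```bash
python3 - <<'E'
from h import *
import cv2
s=arm.read_state(); print(s['t'],s['ee_pos'],s['orientation'],s['ft_force'])
a=arm.snapshot('wrist')[100:330,200:440]; b=arm.snapshot('scene')[140:255,250:370]
cv2.imwrite('pics/d.png',np.hstack([cv2.resize(a,(400,383)),cv2.resize(b,(400,383))]))
E
```

```text
13.075 [0.5054761  0.10993181 0.10833407] [2.08546223e-04 6.65301880e-01 7.46574385e-01 2.29975249e-04] [-0.5368472   0.62263072 -0.09663843]
```

View pics/d.png

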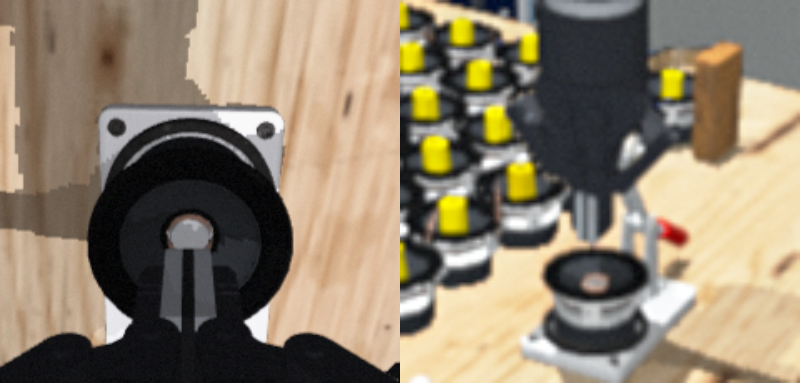

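The tips hang over the coil (wrist crop (190,235)), with no contact force. I'll hold there for over two seconds.

{"method": "send_rows", "body": {
  "steps": [
    {"slide":[0,0,0.002],"roll":0,"jaw":0},
    {"slide":[0,0,0.004],"roll":0,"jaw":0},
    {"slide":[0,0,0.004],"roll":0,"jaw":0},
    {"slide":[0,0,0.004],"roll":0,"jaw":0},
    {"slide":[0,0,0.004],"roll":0,"jaw":0},
    {"slide":[0,0,0.004],"roll":0,"jaw":0},
    {"slide":[0,0,0.004],"roll":0,"jaw":0},
    {"slide":[0,0,0.004],"roll":0,"jaw":0}
  ]
}}

```text
t: 14.18
ee_pos: [0.5053, 0.1099, 0.104]
orientation: [0.0, 0.665, 0.747, 0.0]
ft_force: [0.0, 0.6, -0.2]
opening: 0.0004
finger_force: 0.0
```

{"method": "send_rows", "body": {
  "steps": [
    {"slide":[0,0,0],"roll":0,"jaw":0},
    {"slide":[0,0,0],"roll":0,"jaw":0},
    {"slide":[0,0,0],"roll":0,"jaw":0},
    {"slide":[0,0,0],"roll":0,"jaw":0},
    {"slide":[0,0,0],"roll":0,"jaw":0},
    {"slide":[0,0,0],"roll":0,"jaw":0},
    {"slide":[0,0,0],"roll":0,"jaw":0},
    {"slide":[0,0,0],"roll":0,"jaw":0}
  ]
}}

```text
t: 15.18
ee_pos: [0.5053, 0.1099, 0.104]
orientation: [-0.0, 0.665, 0.747, -0.0]
ft_force: [-0.2, -0.2, -0.5]
opening: -0.0
finger_force: 0.0
```

{"method": "send_rows", "body": {
  "steps": [
    {"slide":[0,0,0],"roll":0,"jaw":0},
    {"slide":[0,0,0],"roll":0,"jaw":0},
    {"slide":[0,0,0],"roll":0,"jaw":0},
    {"slide":[0,0,0],"roll":0,"jaw":0}
  ]
}}

```text
t: 15.68
ee_pos: [0.5053, 0.1099, 0.104]
orientation: [-0.0, 0.665, 0.747, 0.0]
ft_force: [0.2, -0.3, -0.5]
opening: 0.0002
finger_force: 0.0
```

```bash
python3 -c "
from station import arm
s=arm.read_state();print(s['t'],s['ee_pos'],s['ft_force']);print(arm.hand_in())"
```

```text
15.675 [0.50525276 0.10989758 0.10399801] [ 0.18598398 -0.30210788 -0.49264554]
the job is handed in; nothing more can be done
None
```

I pressed the clamp fully open, pointed at the lone gauge for about two seconds, and handed the job in at 15.7 s still pointing down at the bare coil, with the tips about 24 mm above it and no contact force; `hand_in()` gave no verdict.

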